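Turn the inspection mirror until the camera sees the hidden target

ROBOT

A 6-joint arm with a two-finger parallel gripper is mounted at the origin on a cart in front of the work surface, level with it; the furniture and walls round the work are solid. World frame = base frame: x ahead of the robot, y to its left, z up, the work surface at z = 0. Lengths are in m, angles in rad, forces in N, time in s.
With the tool pointing down it reaches from about 0.3 to 0.85 m from the base axis. Payload 4.2 kg.
Tool frame: the origin (TCP) lies midway between the tips of the shut fingers; the grasp point (between the pads) lies 19 mm behind it; z points along the fingers, y is the line along which they close (so a half turn about z gives the same grasp; the last joint's range is limited). The gripper opens to 91 mm and grips with 3 to 60 N. Pads are 32 mm wide; open, the fingers measure 118 mm over their backs; the gripper's body (76 mm by 178 mm) begins 60 mm behind the grasp point.
Start: joints at [1.318, 0.32, 1.565, -0, 1.257, -0.02], TCP at [0.133, 0.56, 0.184] pointing down, gripper open.
Joint ranges: [-3.11, 3.11], [-0.84, 2.01], [0.21, 2.61], [-1.34, 4.49], [0.05, 2.63], [-2.56, 2.56]. Speed limits (rad/s): [2.57, 2.57, 3.14, 3.14, 3.14, 3.14].

INTERFACE

Orientations are given as a unit quaternion [w, x, y, z].
In Python, from station import env gives the robot as it stands. The module is installed in compiled form; this text tells all that it offers.
- The arm moves only by the shell command python3 -m handwheel 'ROWS' [FORCE]. ROWS is JSON, a list of rows, each a list of 3 entries, a list of its own where there are three numbers: the finger opening in m, from 0 to 0.0912, then the shift along the tool's x, y, z in m, then the turn, a rotation vector about the tool's x, y, z in degrees. In form: [[claw, [x, y, z], [rx, ry, rz]], ...]. A call has 1 to 12 rows; each row shifts and turns the commanded pose from where the row before left it, along the tool's axes as they then stand; what a row does not reach is not made up. A row lasts 1/8 s, in which the tool goes at most 62.5 mm and 10.7 degrees, less where a joint would pass 70% of its speed; a pose out of reach is approached as far as the arm can. A call with a gripper value outside its range is refused whole. The fingers move at their own pace and stop on an object; FORCE is the grip in N (left out, the last holds). Time passes only in rows, so rows that do not move let the fingers close. It gives the time, the measured TCP pose, the force, the opening and the grip force at its end, in the units of the state.
- env.get_state(): the state, without advancing time (a new reading comes with each control period).
- env.capture(name): name is "side" or "top"; returns the picture (420x560x3 uint8, red, green, blue); there is no depth.
- env.calibration(name): a dict with "camera_matrix" (3x3 intrinsics, pixels), "view" (4x4, takes a point from world to camera coordinates). Camera axes: x right, y down, z forward; pixel columns grow to the right and rows downward; lengths in m; the calibration is good to about 2 mm. A picture is of the moment at which its call begins. calibration takes no time and is no camera call.
- env.close_job(): hands the job in; it is judged then, once.
Trained networks look in the newest picture that a camera, given by its name, has taken for a name from the list of things; names that differ only in an ending like _2 or _b are one class to them, and where a whole thing is asked for, a point or a joint stands for the part that bears it (a point fixed in the world has none). Each returns a list of dicts, best first, with "confidence" (0 to 1); they miss things now and then, are a little off and sometimes report something else, mostly with a low value. They report only what shows in the picture. A call takes as long as a camera call. They do not tell look-alikes from the thing itself.
- env.search_frame(camera, target): "position" ([x, y, z] in m, in world coordinates, good to about 4 mm: the middle of the surface that is visible of it).
- env.silhouettes(camera, target): "pixels" (420x560 bool, what is visible of it).
The state is a dict: "clock": time; "joints": joint angles; "joint_velocities": joint speeds; "effort": joint torques, N m; "position": TCP position; "orientation": TCP orientation; "wrist_force": force on the tool from outside, world axes, zero at the start; "moment": the same for the moment, N m; "width": finger opening in m; "finger_force": force on a finger pad.
Only numpy, scipy, OpenCV 4.12 (cv2) and the standard library are available. Lean on these libraries where they do the work, as an engineer would, in place of code of your own. Each camera call takes 0.05 s, during which the arm holds its last target. There are 200 camera calls.

TASK

Take the inspection mirror (the tool with the square mirror) out of the tool rack and put its rod from above through the hole of the inspection station's guide bushing. Keep holding the mirror by its handle, upright with its middle level with the camera lens (its collar stays well above the bushing), and turn it until the camera sees the target dot in the mirror; finish while still holding it there, without letting go. Leave the camera, the swing arm with the target, the plug gauge and the other things on the bench as they are.

Things in the scene. Friction and masses are not known exactly. Their poses are not given: they have to be found in the camera images.
- mirror: Inspection mirror, loose 70 g hand tool, upright in a rack hole. Origin on the rod axis at the collar's underside, z up; the mirror faces -x (at the start roughly the robot). Rod 8 mm diameter, z -65 to 0 mm; collar 20 mm diameter, z 0 to 6; square mirror plate 46 mm wide along y, 8 mm thick, z 6 to 50; black handle 14 x 14 mm, faces square to x and y, z 50 to 100: grip it from above.
- mirror_face (a point): Middle of the mirror surface: 28 mm above the mirror's origin, 3.5 mm towards its -x; axes as the mirror's.
- rod_tip (a point): Lower end of the mirror's rod, 65 mm below its origin, on the axis. The rod's last 8 mm taper to 3 mm diameter.
- plug_gauge: The other tool in the rack: same rod, collar and handle, but a steel cylinder 24 mm in diameter and 30 mm long in place of the mirror plate. Not to be used. Origin as the mirror's.
- rack: Fixed aluminium tool rack, 60 x 160 mm, top 80 mm above the bench (the tools' collars rest on it); two through holes of 11 mm, 45 mm either side of its middle along its y. Origin under its middle on the bench, z up. It stands nearer the robot, on its right.
- station: Fixed inspection station on the rear table, whose top is 3 mm higher. Origin on that top straight below the bushing's hole, z up, -x roughly towards the robot. Round base of 104 mm; behind (+x) a column with a short arm that carries the guide bushing; a camera on a post; a swing arm with a target on a post. Within 85 mm of the hole's axis nothing is higher than 95 mm.
- bushing (a point): Middle of the upper mouth of the guide bushing's hole, 90 mm above the station's origin; axes as the station's. The bushing is a steel block 34 x 34 mm, 12 mm thick, with an upright 11 mm through hole, clear for 50 mm below.
- lens (a point): Front of the lens of the station's fixed camera, a black box of 26 x 30 x 30 mm on a post; 105 mm from the hole's axis, 148 mm above the station's origin, at 0.65 rad from the station's -x direction on its -y side (the robot's right), looking level at the hole's axis. The camera, the tallest part of the station, reaches 163 mm above the origin: carry the rod over it.
- target (a point): Middle of the target: a black dot of 12 mm on a white 28 mm square plate, on a post at the end of the swing arm. 105 mm from the hole's axis, 148 mm above the station's origin, at 0.65 - q rad from the station's -x direction on its +y side (q: the arm's angle). It faces the hole's axis, so the robot sees its back.
- target_arm (a joint): Angle q of the swing arm, -0.48 to 0.48 rad, about the bushing's axis, growing anticlockwise seen from above (towards the camera). It is stiff and stays where it is; not to be moved.
- bisector (a point): Imaginary point on the bushing hole's axis at the height of lens and target (148 mm above the station's origin). z up; its -x axis is level and points halfway between the directions to lens and target: a mirror here that faces along -x of this frame shows the target to the camera.
- steel_cup_1: Bystander: turned steel cup with a red band, 60 mm across, 52 mm high. Origin under its middle.
- steel_cup_2: Bystander: slim turned steel cup, 48 mm across, 66 mm high. Origin under its middle.
- fuse_box: Bystander: flat pale card box, 55 x 85 x 32 mm. Origin under its middle.
- flux_bottle: Bystander: small white bottle with a black cap, 32 mm across, 75 mm high. Origin under its middle.
Mind the look-alikes: they are no part of the job. Of the things that look like the mirror, the larger one is meant.

How it is judged:
On the way, in this order (a step that is already met when the one before it is completed fails the run):
1. the mirror is lifted clear of the rack in the gripper (z of mirror in the frame of rack above 0.15 m and contact force between the fingers and mirror above 0.5 N), for 0.1 s.
2. the mirror's rod is through the bushing's hole, held by the gripper (z of rod_tip in the frame of bushing below -0.018 m and horizontal distance between rod_tip and bushing below 0.008 m and angle between mirror's own z axis and vertical below 0.15 rad and contact force between the fingers and mirror above 0.5 N), for 0.2 s.
At the end, for the whole second after the job is handed in: Rod through the bushing (tip 18 mm or more below its mouth), upright to 0.15 rad; mirror middle within 12 mm of lens height; mirror facing halfway between lens and target to 0.12 rad, face towards them; gripped and still, collar off the bushing, under 8 N on the station (all of step 2 and z of mirror_face in the frame of bisector between -0.012 and 0.012 m and angle between the x axis of mirror and the x axis of bisector, either way round below 0.12 rad and x of each of lens, target in the frame of mirror below -0.03 m and contact force between station and mirror below 8 N and linear speed of mirror below 0.02 m/s and angular speed of mirror below 0.15 rad/s); the arm keeps its last pose, push and grip.
It fails at once if the swing arm with the target is moved (distance of target from where it was at the start of the episode above 0.012 m).
It fails at once if the plug gauge is taken or knocked (distance of plug_gauge from where it was at the start of the episode above 0.03 m).
It fails at once if a bystander on the bench is pushed away or knocked over (distance of any of steel_cup_1, steel_cup_2, fuse_box, flux_bottle from where it was at the start of the episode above 0.04 m).
It also fails if it takes over 48 s, if anything falls off the work surface, if the arm or the gripper's body presses on something with over 40 N, if the wrist force passes 120 N, or if a joint passes its speed limit or range.

## Working session

There is one attempt and no reset: what is moved stays moved. The work goes in short steps, Python scripts to look and compute and a shell command to move; the robot and the scene stay as the last step left them, time stands still between calls to the robot, and variables do not carry over. Pictures are saved under pics/ and viewed, at most 10 in all, crops included, and the job is handed in when it is done.

```bash
mkdir -p pics; ls; cat > h.py <<'E'
import numpy as np, cv2
from station import env
def save(n,f):
    im=env.capture(n); cv2.imwrite('pics/'+f,im[:,:,::-1]); return im
def P(n):
    c=env.calibration(n); K=np.array(c["camera_matrix"]); V=np.array(c["view"]); return K,V
def proj(n,p):
    K,V=P(n); q=K@(V@np.r_[p,1])[:3]; return q[:2]/q[2]
def ray(n,uv):
    K,V=P(n); R=V[:3,:3]; o=-R.T@V[:3,3]; d=R.T@np.linalg.solve(K,[*uv,1]); return o,d/np.linalg.norm(d)
def onz(n,uv,z):
    o,d=ray(n,uv); return o+d*(z-o[2])/d[2]
def tri(obs):
    A=0;b=0
    for n,uv in obs:
        o,d=ray(n,uv); M=np.eye(3)-np.outer(d,d); A=A+M; b=b+M@o
    return np.linalg.solve(A,b)
E
python3 - <<'E'
from h import *
a=save('side','s1.png');b=save('top','t1.png')
for n in('side','top'):
    K,V=P(n);print(n,K.round(1).tolist(),V.round(3).tolist())
    for t in['mirror','plug_gauge','rack','station','bushing','lens','target','target_arm','mirror_face','steel_cup_1','fuse_box','flux_bottle']:
        print(t,[(np.round(r['position'],3).tolist(),round(r['confidence'],2)) for r in env.search_frame(n,t)[:4]])
print(env.get_state())
E
```

```text
pics
side [[399.1, 0.0, 278.2], [0.0, 399.1, 206.4], [0.0, 0.0, 1.0]] [[0.958, -0.287, 0.014, -0.507], [-0.145, -0.524, -0.839, 0.188], [0.248, 0.802, -0.543, 0.869], [0.0, 0.0, 0.0, 1.0]]
mirror [([0.52, -0.259, 0.128], 0.67)]
plug_gauge [([0.495, -0.167, 0.128], 0.67), ([0.71, -0.232, 0.036], 0.39)]
rack [([0.5, -0.235, 0.059], 0.76)]
station [([0.666, -0.022, 0.031], 0.59), ([0.516, -0.259, 0.126], 0.15)]
bushing [([0.671, -0.02, 0.026], 0.56), ([0.499, -0.166, 0.126], 0.5)]
lens [([0.666, -0.02, 0.033], 0.94)]
target [([0.594, -0.009, 0.02], 0.97), ([0.478, 0.057, 0.045], 0.15)]
target_arm [([0.597, -0.006, 0.022], 0.64)]
mirror_face [([0.518, -0.259, 0.126], 0.6)]
steel_cup_1 [([0.443, -0.021, 0.048], 0.8), ([0.477, 0.06, 0.044], 0.66), ([0.708, -0.231, 0.037], 0.18)]
fuse_box [([0.71, -0.23, 0.032], 0.89)]
flux_bottle [([0.669, 0.317, 0.039], 0.5)]
top [[419.2, 0.0, 278.2], [0.0, 419.2, 203.0], [0.0, 0.0, 1.0]] [[-0.001, -1.0, 0.001, -0.008], [-0.978, 0.001, -0.208, 0.552], [0.208, -0.001, -0.978, 1.079], [0.0, 0.0, 0.0, 1.0]]
mirror [([0.304, -0.2, 0.01], 0.87), ([0.513, -0.24
[... 553 characters left out ...]
: array([ 1.31798230e+00,  3.19575191e-01,  1.56449055e+00, -2.96794239e-05,
        1.25740375e+00, -2.00344383e-02]), 'joint_velocities': array([-1.82931802e-04, -1.41296950e-03, -6.62641066e-04, -2.30951072e-04,
       -2.63883034e-03,  4.20976088e-05]), 'effort': array([-1.22719281e-03, -4.12327302e+01, -2.32233417e+01,  7.25469296e-02,
        3.73733311e-02,  9.30393895e-06]), 'position': array([0.13267655, 0.55950511, 0.18359388]), 'orientation': array([2.23613046e-05, 1.16122650e-01, 9.93234880e-01, 5.90901018e-05]), 'wrist_force': array([ 0.56135946,  0.95063177, -0.11222287]), 'moment': array([-0.02689343, -0.01811392, -0.00311558]), 'finger_force': 0.0, 'width': 0.091163285681003}
```

View pics/s1.png

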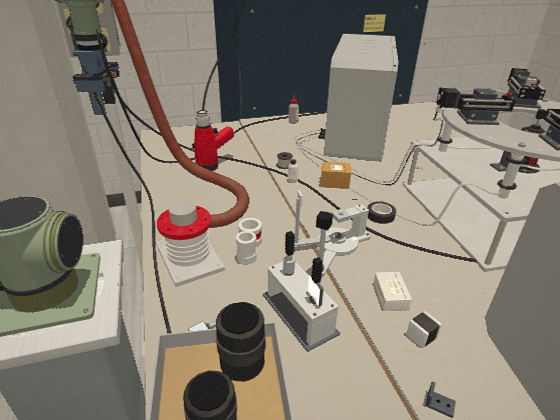

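View pics/t1.png

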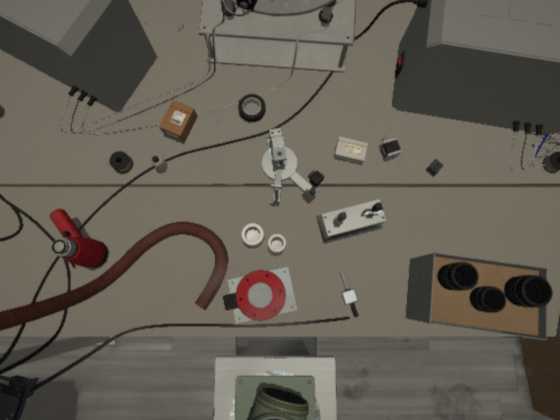

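The mirror stands in the rack at side (317,280) and top (372,210). The plug gauge is at side (290,250). The station is at side (335,235) and top (280,165), with the camera (black box) at top (316,178) and the target at top (277,196). A small look-alike mirror lies at top (350,297). I'll zoom in on both views.

```bash
python3 - <<'E'
import cv2,numpy as np
s=cv2.imread('pics/s1.png')[180:350,250:390];t=cv2.imread('pics/t1.png')[115:245,250:400]
s=cv2.resize(s,None,fx=3.5,fy=3.5,interpolation=2);t=cv2.resize(t,None,fx=2*1.0,fy=2*1.0,interpolation=2)
cv2.imwrite('pics/c1.png',s)
t=cv2.imread('pics/t1.png')[120:245,250:400];cv2.imwrite('pics/c2.png',cv2.resize(t,None,fx=4.8,fy=4.8,interpolation=2))
E
```

```text
(no output)
```

View pics/c1.png

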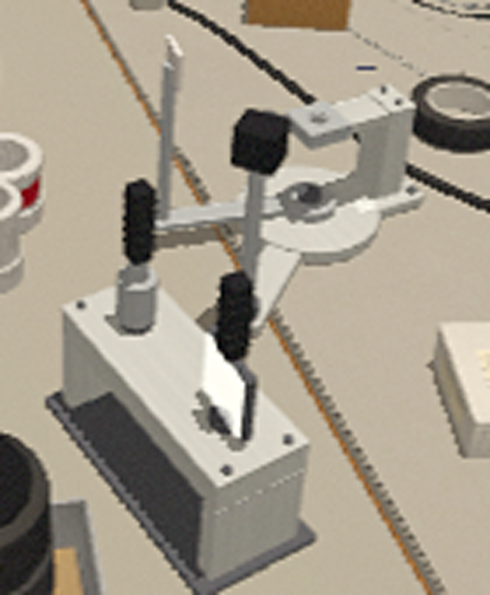

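View pics/c2.png

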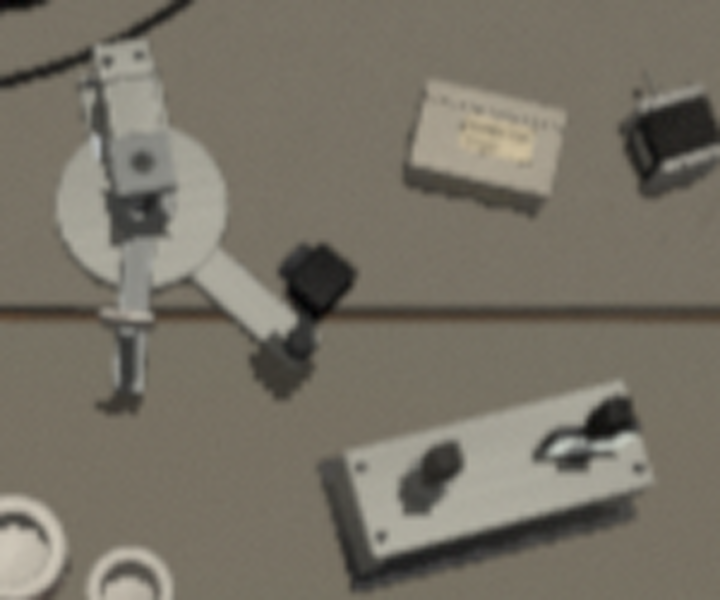

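The crops show the following:
- Bushing hole: side (341,214), top (280,153.5).
- Mirror handle top: side (317,260), top (377.5,205).
- Plug handle top: side (290,233), top (342,216).
- Target plate, seen edge-on: top (276,186).
- Camera box: side (325,220), top (317,177).

```bash
python3 - <<'E'
from h import *
S=lambda x,y:('side',(250+x/3.5,180+y/3.5)); T=lambda x,y:('top',(250+x/4.8,120+y/4.8))
def e(name,s,t):
    p=tri([s,t]); print(name,p.round(4),'reproj',(proj('side',p)-s[1]).round(1),(proj('top',p)-t[1]).round(1)); return p
b=e('bush',S(318,118),T(143,161))
m=e('mir handle top',S(236,279),T(612,405))
g=e('plug top',S(139,186),T(445,455))
l=e('cam box top face',S(264,122),T(325,270))
t=e('target top mid',S(172,45),T(126,316))
print('handle line yaw',np.degrees(np.arctan2(*(g-m)[[1,0]])), np.linalg.norm((g-m)[:2]))
for nm,p in(('cam',l),('tar',t)): print(nm,np.degrees(np.arctan2(*(p-b)[[1,0]])),np.linalg.norm((p-b)[:2]))
# column direction: station x
for q in ((107,60),(140,54)): print(onz('top',T(*q)[1],.10))
# target edge ends at top z~.165
for q in ((102,316),(152,318)): print('tar edge',onz('top',T(*q)[1],.165))
# rack holes corners on top z=.08
for q in ((360,467),(381,537),(641,467),(345,452),(622,380),(655,482),(378,558)): print('rack',onz('top',T(*q)[1],.08))
E
```

```text
bush [ 0.6823 -0.0137  0.0925] reproj [-0.6  0.2] [ 0.1 -0.6]
mir handle top [ 0.5235 -0.2492  0.1766] reproj [-0.3  0.1] [ 0.  -0.2]
plug top [ 0.4987 -0.164   0.1784] reproj [-0.8  0.2] [ 0.1 -0.7]
cam box top face [ 0.5976 -0.1071  0.1657] reproj [-0.4  0.1] [ 0.1 -0.4]
target top mid [ 0.5743 -0.0042  0.1639] reproj [-0.6  0.2] [ 0.1 -0.6]
handle line yaw 106.21060589010672 0.08869786821207623
cam -132.175661211458 0.12608514608602545
tar 175.01437106385373 0.10841555260505199
[0.73785481 0.00693401 0.1       ]
[ 0.74142202 -0.01167107  0.1       ]
tar edge [0.57247844 0.0084204  0.165     ]
tar edge [ 0.57138577 -0.01732251  0.165     ]
rack [ 0.50841316 -0.1322306   0.08      ]
rack [ 0.4696285  -0.14273861  0.08      ]
rack [ 0.50821625 -0.28674136  0.08      ]
rack [ 0.51680546 -0.12417706  0.08      ]
rack [ 0.55721851 -0.27882205  0.08      ]
rack [ 0.49985004 -0.29398059  0.08      ]
rack [ 0.45810943 -0.14079644  0.08      ]
```

```bash
python3 - <<'E'
from h import *
for uv in((0,318),(60,290),(100,258),(150,233),(185,225),(222,250),(205,303),(262,293),(65,245)):
    print(uv,[(z,onz('top',uv,z)[:2].round(2).tolist(),proj('side',onz('top',uv,z)).round().tolist()) for z in(0,.1,.2,.3)])
S=lambda x,y:('side',(250+x/3.5,180+y/3.5))
a=onz(*S(205,335),.13);b=onz(*S(247,376),.13);d=b-a;print('plate',a,b,np.linalg.norm(d),np.degrees(np.arctan2(d[1],d[0]))+90)
# predicted plate corners for yaw 15
o=np.array([.522,-.249,.08])
for yw in(0,8,16,24):
    c,s=np.cos(np.radians(yw)),np.sin(np.radians(yw))
    print(yw,[ ((proj('side',o+np.array([c*x-s*y,s*x+c*y,z]))-[250,180])*3.5).round().tolist() for x,y,z in((-.004,.023,.05),(-.004,-.023,.05),(-.004,-.023,.006),(.004,-.023,.05),(0,0,.1))])
E
```

```text
(0, 318) [(0, [0.25, 0.74], [152.0, 145.0]), (0.1, [0.25, 0.68], [150.0, 126.0]), (0.2, [0.26, 0.61], [148.0, 104.0]), (0.3, [0.27, 0.55], [145.0, 78.0])]
(60, 290) [(0, [0.32, 0.59], [175.0, 160.0]), (0.1, [0.32, 0.54], [172.0, 139.0]), (0.2, [0.32, 0.49], [169.0, 115.0]), (0.3, [0.32, 0.43], [165.0, 87.0])]
(100, 258) [(0, [0.41, 0.49], [203.0, 169.0]), (0.1, [0.4, 0.44], [200.0, 148.0]), (0.2, [0.39, 0.4], [196.0, 123.0]), (0.3, [0.38, 0.36], [191.0, 94.0])]
(150, 233) [(0, [0.48, 0.35], [231.0, 186.0]), (0.1, [0.46, 0.32], [227.0, 162.0]), (0.2, [0.45, 0.29], [222.0, 135.0]), (0.3, [0.44, 0.26], [216.0, 104.0])]
(185, 225) [(0, [0.5, 0.25], [245.0, 200.0]), (0.1, [0.49, 0.23], [240.0, 175.0]), (0.2, [0.47, 0.21], [234.0, 146.0]), (0.3, [0.45, 0.19], [228.0, 113.0])]
(222, 250) [(0, [0.43, 0.15], [228.0, 224.0]), (0.1, [0.42, 0.13], [223.0, 196.0]), (0.2, [0.41, 0.12], [218.0, 163.0]), (0.3, [0.4, 0.11], [211.0, 126.0])]
(205, 303) [(0, [0.29, 0.19], [174.0, 223.0]), (0.1, [0.29, 0.17], [170.0, 195.0]), (0.2, [0.29, 0.16], [166.0, 163.0]), (0.3, [0.29, 0.14], [161.0, 126.0])]
(262, 293) [(0, [0.31, 0.04], [189.0, 257.0]), (0.1, [0.31, 0.03], [185.0, 224.0]), (0.2, [0.31, 0.03], [180.0, 188.0]), (0.3, [0.31, 0.02], [174.0, 146.0])]
(65, 245) [(0, [0.44, 0.59], [210.0, 156.0]), (0.1, [0.43, 0.54], [206.0, 136.0]), (0.2, [0.42, 0.48], [202.0, 112.0]), (0.3, [0.41, 0.43], [198.0, 85.0])]
plate [ 0.51475586 -0.23668093  0.13      ] [ 0.52481013 -0.27103707  0.13      ] 0.03579710740003456 16.31203457817402
0 [[204.0, 321.0], [235.0, 380.0], [230.0, 441.0], [250.0, 377.0], [233.0, 274.0]]
8 [[199.0, 323.0], [241.0, 379.0], [236.0, 440.0], [255.0, 375.0], [233.0, 274.0]]
16 [[194.0, 325.0], [247.0, 378.0], [241.0, 439.0], [260.0, 372.0], [233.0, 274.0]]
24 [[190.0, 328.0], [253.0, 376.0], [247.0, 437.0], [264.0, 369.0], [233.0, 274.0]]
```

```bash
python3 -m handwheel '[[0.07,[-0.0115,-0.0487,-0.02],[0,0,0]],[0.07,[-0.0115,-0.0487,-0.02],[0,0,0]],[0.07,[-0.0115,-0.0487,-0.02],[0,0,0]],[0.07,[-0.0115,-0.0487,-0.02],[0,0,0]],[0.07,[0,0,-0.012],[0,0,10.3]],[0.07,[0,0,-0.012],[0,0,10.3]],[0.07,[0,0,-0.012],[0,0,10.3]],[0.07,[0,0,-0.012],[0,0,10.3]],[0.07,[0,0,-0.012],[0,0,10.3]],[0.07,[0,0,-0.012],[0,0,10.2]],[0.07,[0,0,0],[0,0,0]]]' 30
cat >> h.py <<'E'
from scipy.spatial.transform import Rotation as Ro
def go(target,yaw_y=None):
    s=env.get_state(); q=s['orientation']; R=Ro.from_quat([*q[1:],q[0]]).as_matrix()
    d=R.T@(np.array(target)-s['position'])
    print('clock',s['clock'],'pos',s['position'].round(4),'yaw_y',np.degrees(np.arctan2(R[1,1],R[0,1])).round(2),'z',R[:,2].round(4),'w',s['width'].round(4),'F',s['wrist_force'].round(1),s['finger_force'],'j',s['joints'].round(2))
    print('tool shift',d.round(4),'len',np.linalg.norm(d).round(3))
E
python3 -c "
from h import *
go([.5235,-.249,.30])"
```

```text
clock: 2.68
position: [0.1326, 0.3597, 0.3363]
orientation: [-0.0, 0.608, 0.794, 0.001]
wrist_force: [0.6, -0.8, -0.0]
width: 0.0698
finger_force: 0.0Traceback (most recent call last):
  File "<string>", line 3, in <module>
    go([.5235,-.249,.30])
    ~~^^^^^^^^^^^^^^^^^^^
  File "h.py", line 22, in go
    print('clock',s['clock'],'pos',s['position'].round(4),'yaw_y',np.degrees(np.arctan2(R[1,1],R[0,1])).round(2),'z',R[:,2].round(4),'w',s['width'].round(4),'F',s['wrist_force'].round(1),s['finger_force'],'j',s['joints'].round(2))
                                                                                                                                         ^^^^^^^^^^^^^^^^
AttributeError: 'float' object has no attribute 'round'
```

```bash
sed -i "s/s\['width'\].round(4)/round(s['width'],4)/" h.py
python3 -c "
from h import *
go([.5235,-.249,.30])"
```

```text
clock 2.675 pos [0.1326 0.3597 0.3363] yaw_y 15.08 z [ 8.e-04  2.e-03 -1.e+00] w 0.0698 F [ 0.6 -0.8 -0. ] 0.0 j [ 1.19 -0.06  1.64  0.    1.56  0.92]
tool shift [-0.6895  0.219   0.0354] len 0.724
```

```bash
python3 -m handwheel '[[0.07,[-0.046,0.0146,0],[0,0,0]],[0.07,[-0.046,0.0146,0],[0,0,0]],[0.07,[-0.046,0.0146,0],[0,0,0]],[0.07,[-0.046,0.0146,0],[0,0,0]],[0.07,[-0.046,0.0146,0],[0,0,0]],[0.07,[-0.046,0.0146,0],[0,0,0]],[0.07,[-0.046,0.0146,0],[0,0,0]],[0.07,[-0.046,0.0146,0],[0,0,0]],[0.07,[-0.046,0.0146,0],[0,0,0]],[0.07,[-0.046,0.0146,0.01],[0,0,0]],[0.07,[-0.046,0.0146,0.01],[0,0,0]],[0.07,[-0.046,0.0146,0.01],[0,0,0]]]'
python3 -m handwheel '[[0.07,[-0.046,0.0146,0.005],[0,0,0]],[0.07,[-0.046,0.0146,0],[0,0,0]],[0.07,[-0.046,0.0146,0],[0,0,0]],[0.07,[0,0,0],[0,0,0]],[0.07,[0,0,0],[0,0,0]]]'
python3 - <<'E'
from h import *
go([.5235,-.249,.22]); go([.5235,-.249,.141])
s=save('side','s2.png')
c=s[150:310,240:400][:,:,::-1]; cv2.imwrite('pics/c3.png',cv2.resize(c,None,fx=3.7,fy=3.7,interpolation=2))
E
```

```text
clock: 4.18
position: [0.4446, -0.1301, 0.3046]
orientation: [-0.0, 0.608, 0.794, 0.0]
wrist_force: [0.4, -0.0, -0.1]
width: 0.0698
finger_force: 0.0
clock: 4.8
position: [0.5216, -0.2502, 0.2998]
orientation: [-0.001, 0.608, 0.794, 0.0]
wrist_force: [1.0, 1.2, 0.5]
width: 0.0704
finger_force: 0.0
clock 4.8 pos [ 0.5216 -0.2502  0.2998] yaw_y 15.05 z [-0.0016  0.0014 -1.    ] w 0.0704 F [1.  1.2 0.5] 0.0 j [-0.47  0.28  1.33  0.    1.53 -0.73]
tool shift [0.0005 0.0022 0.0798] len 0.08
clock 4.8 pos [ 0.5216 -0.2502  0.2998] yaw_y 15.05 z [-0.0016  0.0014 -1.    ] w 0.0704 F [1.  1.2 0.5] 0.0 j [-0.47  0.28  1.33  0.    1.53 -0.73]
tool shift [0.0004 0.0023 0.1588] len 0.159
```

View pics/c3.png

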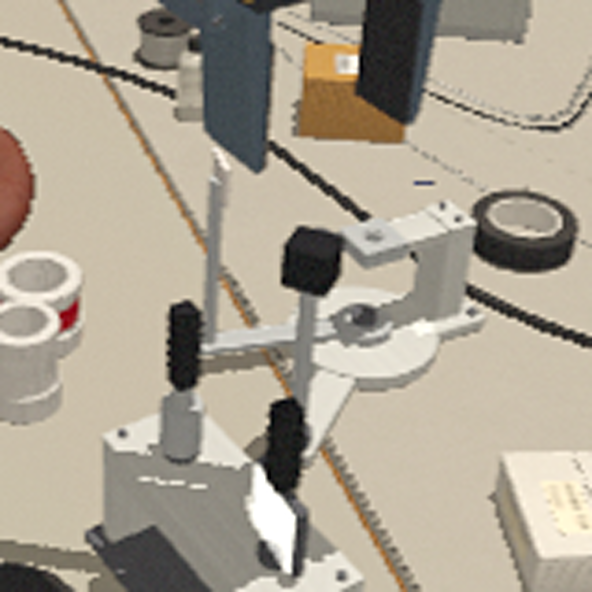

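The open fingers hang over the handle, which is at crop (287,440). The plug is clear to the left at (183,345).

```bash
python3 -m handwheel '[[0.07,[0,0.002,0.03],[0,0,0]],[0.07,[0,0,0.03],[0,0,0]],[0.07,[0,0,0.03],[0,0,0]],[0.07,[0,0,0.03],[0,0,0]],[0.07,[0,0,0.025],[0,0,0]],[0.07,[0,0,0.014],[0,0,0]],[0.07,[0,0,0],[0,0,0]],[0.0,[0,0,0],[0,0,0]],[0.0,[0,0,0],[0,0,0]],[0.0,[0,0,0],[0,0,0]],[0.0,[0,0,0],[0,0,0]],[0.0,[0,0,0],[0,0,0]]]' 30
python3 -m handwheel '[[0.0,[0,0,0],[0,0,0]],[0.0,[0,0,0],[0,0,0]],[0.0,[0,0,0],[0,0,0]],[0.0,[0,0,0],[0,0,0]]]'
python3 -c "
from h import *
go([.5235,-.249,.335])"
```

```text
clock: 6.35
position: [0.5241, -0.2503, 0.1416]
orientation: [0.0, 0.609, 0.793, 0.0]
wrist_force: [0.1, 0.1, -0.3]
width: 0.0229
finger_force: 0.0
clock: 6.85
position: [0.5241, -0.2502, 0.1415]
orientation: [-0.0, 0.609, 0.793, 0.0]
wrist_force: [-0.6, -0.1, 0.3]
width: 0.0138
finger_force: 30.0
clock 6.85 pos [ 0.5241 -0.2502  0.1415] yaw_y 14.96 z [-1.e-04  1.e-04 -1.e+00] w 0.0138 F [-0.6 -0.1  0.3] 29.994355207309127 j [-0.47  0.36  1.62  0.    1.17 -0.73]
tool shift [ 0.0014 -0.0003 -0.1935] len 0.194
```

```bash
python3 -m handwheel '[[0.0,[0,0,-0.01],[0,0,0]],[0.0,[0,0,-0.02],[0,0,0]],[0.0,[0,0,-0.02],[0,0,0]],[0.0,[0,0,-0.02],[0,0,0]],[0.0,[0,0,-0.025],[0,0,0]],[0.0,[0,0,-0.025],[0,0,0]],[0.0,[0,0,-0.025],[0,0,0]],[0.0,[0,0,-0.025],[0,0,0]],[0.0,[0,0,-0.025],[0,0,0]],[0.0,[0,0,-0.01],[0,0,0]],[0.0,[0,0,0],[0,0,0]]]'
python3 -c "
from h import *
go([.683,-.014,.345])"
```

```text
clock: 8.22
position: [0.5243, -0.2502, 0.347]
orientation: [0.001, 0.609, 0.793, 0.0]
wrist_force: [-0.5, 0.3, -1.2]
width: 0.0132
finger_force: 30.0
clock 8.225 pos [ 0.5243 -0.2502  0.347 ] yaw_y 14.96 z [ 1.e-03 -4.e-04 -1.e+00] w 0.0132 F [-0.5  0.3 -1.2] 29.97338557150215 j [-0.47  0.28  1.22  0.    1.64 -0.73]
tool shift [0.1872 0.2144 0.0021] len 0.285
```

```bash
python3 -m handwheel '[[0.0,[0.012,0.0138,0],[0,0,0]],[0.0,[0.023,0.0266,0],[0,0,0]],[0.0,[0.023,0.0266,0],[0,0,0]],[0.0,[0.023,0.0266,0],[0,0,0]],[0.0,[0.023,0.0266,0],[0,0,0]],[0.0,[0.023,0.0266,0],[0,0,0]],[0.0,[0.023,0.0266,0],[0,0,0]],[0.0,[0.023,0.0266,0],[0,0,0]],[0.0,[0.014,0.014,0],[0,0,0]],[0.0,[0,0,0],[0,0,-6.4]],[0.0,[0,0,0],[0,0,0]],[0.0,[0,0,0],[0,0,0]]]'
python3 - <<'E'
from h import *
go([.683,-.014,.26])
s=save('side','s3.png')[110:270,270:400]; t=save('top','t3.png')[120:230,240:340]
s=cv2.resize(s,None,fx=3.7,fy=3.7,interpolation=2)[:592]; t=cv2.resize(t,None,fx=3.1,fy=3.1,interpolation=2)
o=np.zeros((600,800,3),np.uint8);o[:s.shape[0],:s.shape[1]]=s;o[:t.shape[0],485:485+t.shape[1]]=t
cv2.imwrite('pics/c4.png',o[:,:,::-1])
E
```

```text
clock: 9.72
position: [0.6824, -0.0145, 0.3464]
orientation: [-0.0, 0.565, 0.825, -0.0]
wrist_force: [-0.3, -0.0, -0.7]
width: 0.0133
finger_force: 30.0
clock 9.725 pos [ 0.6824 -0.0145  0.3464] yaw_y 21.25 z [-4.e-04  0.e+00 -1.e+00] w 0.0133 F [-0.3 -0.  -0.7] 29.97360813897103 j [-0.04  0.47  0.94  0.    1.74 -0.41]
tool shift [0.0002 0.0008 0.0864] len 0.086
```

View pics/c4.png

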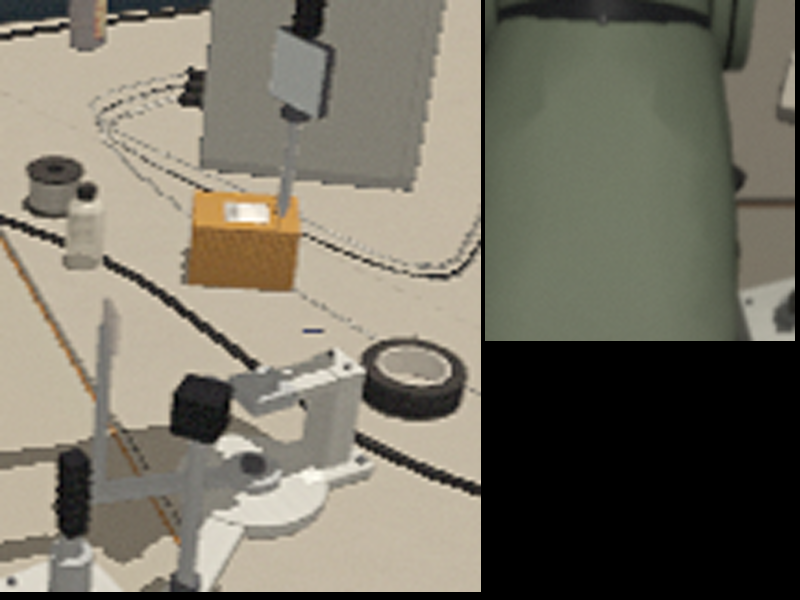

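```bash
python3 - <<'E'
from h import *
p=env.get_state()['position']
for nm,dz,c in(('tip',-.126,(284,214)),('plate-top',-.011,None),('collar under',-.061,(291,119))):
    print(nm,proj('side',p+[0,0,dz]).round(1), c and (270+c[0]/3.7,110+c[1]/3.7))
b=np.array([.6823,-.0137,.093]); print('bush',proj('side',b), 'seen 340.9-341.4,213.7')
J=np.array([proj('side',b+d)-proj('side',b) for d in np.eye(3)*.001]);print(J.round(2))
print(proj('top',b))
E
```

```text
tip [346.  167.4] (346.7567567567568, 167.83783783783784)
plate-top [351.8 118.9] None
collar under [349.2 140.8] (348.64864864864865, 142.16216216216216)
bush [340.27370774 213.72222894] seen 340.9-341.4,213.7
[[ 0.38 -0.06]
 [-0.17 -0.22]
 [ 0.04 -0.34]]
[279.95341839 152.91131577]
```

```bash
python3 -m handwheel '[[0.0,[0,0,0.02],[0,0,0]],[0.0,[0,0,0.02],[0,0,0]],[0.0,[0,0,0.02],[0,0,0]],[0.0,[0,0,0.02],[0,0,0]],[0.0,[0,0,0.02],[0,0,0]],[0.0,[0,0,0.013],[0,0,0]],[0.0,[0,0,0],[0,0,0]],[0.0,[0,0,0],[0,0,0]]]'
python3 - <<'E'
from h import *
go([.682,-.014,.19])
s=save('side','s4.png')[160:260,290:390]
cv2.imwrite('pics/c5.png',cv2.resize(s,None,fx=6,fy=6,interpolation=2)[:,:,::-1])
E
```

```text
clock: 10.82
position: [0.6831, -0.0144, 0.2345]
orientation: [0.001, 0.564, 0.826, 0.001]
wrist_force: [0.0, -0.1, -0.3]
width: 0.0135
finger_force: 30.0
clock 10.825 pos [ 0.6831 -0.0144  0.2345] yaw_y 21.35 z [ 1.7e-03  1.0e-04 -1.0e+00] w 0.0135 F [ 0.  -0.1 -0.3] 29.973576511256397 j [-0.04  0.47  1.2   0.    1.47 -0.41]
tool shift [ 0.0008 -0.0009  0.0445] len 0.045
```

View pics/c5.png

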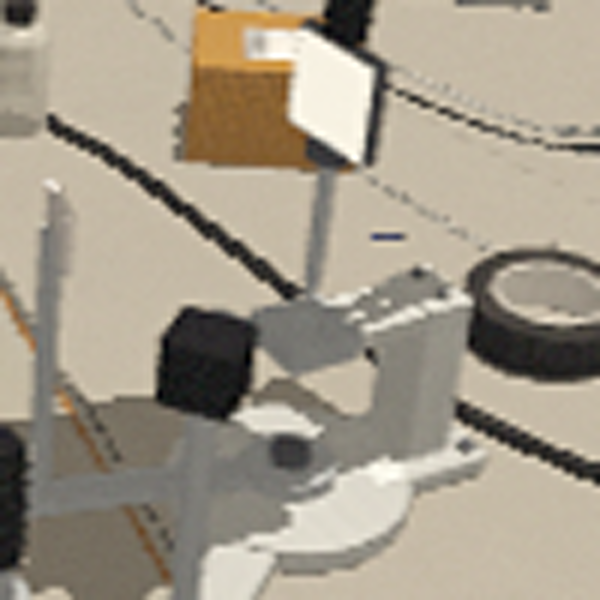

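The tip, at crop (313,300), hangs over the bushing, and its offset from the predicted pixel matches the hole's. I'll descend gently.

```bash
python3 -m handwheel '[[0.0,[0.0005,-0.0005,0.007],[0,0,0]],[0.0,[0,0,0.005],[0,0,0]],[0.0,[0,0,0.004],[0,0,0]],[0.0,[0,0,0.004],[0,0,0]],[0.0,[0,0,0.003],[0,0,0]],[0.0,[0,0,0],[0,0,0]]]'
python3 -c "
from h import *
go([.682,-.014,.184])"
```

```text
clock: 11.62
position: [0.6821, -0.0137, 0.2104]
orientation: [-0.0, 0.564, 0.826, 0.0]
wrist_force: [1.0, 0.1, 0.8]
width: 0.014
finger_force: 30.0
clock 11.625 pos [ 0.6821 -0.0137  0.2104] yaw_y 21.36 z [ 5.e-04  8.e-04 -1.e+00] w 0.014 F [1.  0.1 0.8] 29.96042522136122 j [-0.04  0.48  1.24  0.    1.42 -0.41]
tool shift [-0.0003 -0.0002  0.0264] len 0.026
```

```bash
python3 -m handwheel '[[0.0,[0,0,0.005],[0,0,0]],[0.0,[0,0,0.005],[0,0,0]],[0.0,[0,0,0.005],[0,0,0]],[0.0,[0,0,0.005],[0,0,0]],[0.0,[0,0,0.005],[0,0,0]],[0.0,[0,0,0.001],[0,0,0]],[0.0,[0,0,0],[0,0,0]],[0.0,[0,0,0],[0,0,0]]]'
python3 - <<'E'
from h import *
go([.682,-.014,.184])
s=save('side','s5.png')[160:260,290:390]
cv2.imwrite('pics/c6.png',cv2.resize(s,None,fx=6,fy=6,interpolation=2)[:,:,::-1])
# expected pixel of lens-height and plate middle
print(((proj('side',[.682-.0035,-.014-.001,.151])-[290,160])*6).round())
E
```

```text
clock: 12.62
position: [0.6819, -0.014, 0.1844]
orientation: [-0.0, 0.564, 0.826, -0.0]
wrist_force: [0.4, -0.0, -1.5]
width: 0.0132
finger_force: 30.0
clock 12.625 pos [ 0.6819 -0.014   0.1844] yaw_y 21.36 z [-2.e-04  1.e-04 -1.e+00] w 0.0132 F [ 0.4 -0.  -1.5] 29.972477797418833 j [-0.04  0.49  1.29  0.    1.36 -0.41]
tool shift [-0.      0.0001  0.0004] len 0.0
[309. 204.]
```

View pics/c6.png

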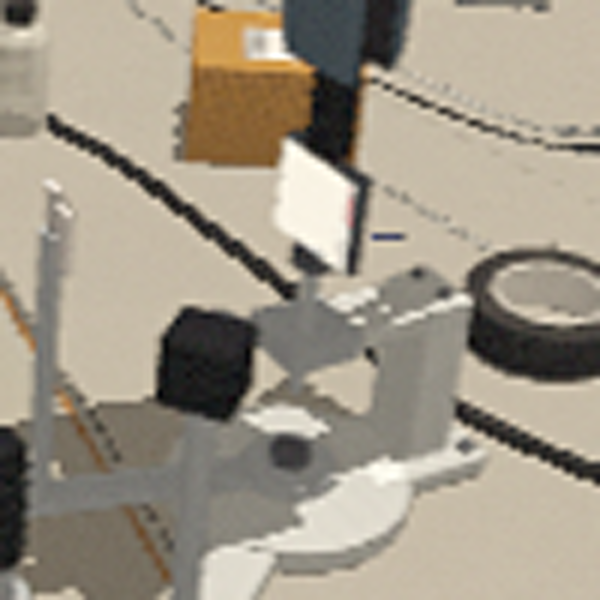

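The rod is through the bushing, at crop (310,330). The plate faces the camera side, with its middle near crop (315,205) against the predicted (309,204) for lens height. The mirror's yaw of 21.4° equals the measured bisector: lens at 227.8° and target at 175.0° give a mean of 201.4°. I'm handing in.

```bash
python3 -c "
from station import env
print(env.close_job())"
```

```text
the job is handed in; nothing more can be done
None
```

I handed in the job with the mirror still gripped, its rod through the guide bushing, its middle at lens height and its face on the measured bisector to within about 2°; no verdict came back, and I did not check the dot's reflection from the station camera's own view.

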